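# Load the cell into the dollhouse lighting base

## Robot

A 6-joint arm with a two-finger parallel gripper is mounted at the origin on the work surface. World frame = base frame: x ahead of the robot, y to its left, z up, the work surface at z = 0. Lengths are in m, angles in rad, forces in N, time in s.
With the tool pointing down it reaches from about 0.35 to 0.775 m from the base axis. Payload 5.5 kg.
Tool frame: the origin (TCP) lies between the finger pads; the fingertips stand 19 mm ahead of it and the grasp point (between the pads) is the TCP; z points along the fingers, y is the line along which they close (so a half turn about z gives the same grasp; the last joint's range is limited). The gripper opens to 85 mm and grips with 20 to 120 N. Pads are 22 mm wide; open, the fingers measure 114 mm over their backs; the gripper's body (76 mm by 85 mm) begins 54 mm behind the grasp point. The pads swing forward as they close: fully open they stand 13 mm farther back than shut.
Start: joints at [-1.242, 0.313, 0.046, 1.304, 0, 1.431], TCP at [0.26, -0.513, 0.25] pointing down, gripper open.
Joint ranges: [-2.76, 2.76], [-0.86, 1.69], [-1.03, 1.26], [-2.2, 2.34], [-1.47, 1.5], [-3.14, 3.14]. Speed limits (rad/s): [2.57, 2.57, 3.14, 3.14, 3.14, 3.14].

## Interface

Orientations are given as a unit quaternion [w, x, y, z].
In Python, from workcell import env gives the robot as it stands.
- The arm moves only by the tool carry_out, never from a script. Its argument "increments" is a list that holds one entry, the list of rows, each a list of 6 numbers: the shift along the tool's x, y, z each as a share of 50 cm, from -1 to 1, then the turn, a rotation vector about the tool's x, y, z each as a share of 2 pi rad, from -1 to 1. In form: [[[x, y, z, ax, ay, az], ...]]. A call has 1 to 5 rows; each row is the pose to reach, as a shift and turn from the pose commanded when the call began, along the tool's axes at that moment, turning the shorter way round; what a row does not reach only later rows make up. A row lasts 1/8 s, in which the tool goes at most 62.5 mm and 10.7 degrees, less where a joint would pass 70% of its speed; a pose out of reach is approached as far as the arm can. A call with a number of a shift or a turn outside -1 to 1 is refused whole. A call with a gripper value outside its range is refused whole. "jaw" is the closure, from 0 (fully open) to 1 (shut), set as the call begins (left out, the last holds). The fingers move at their own pace and stop on an object; "squeeze" is the grip in N (left out, the last holds). Time passes only in rows, so rows that repeat a pose let the fingers close. It gives the time, the measured TCP pose, the force, the opening and the grip force at its end, in the units of the state.
- env.get_state(): the state, without advancing time (a new reading comes with each control period).
- env.read_camera(name): name is "scene" or "top" or "wrist"; returns a dict with "frame" (400x640x3 uint8, blue, green, red), "z_map" (400x640 float32, m along the optical axis (not along the pixel's ray), 0 where there is no reading), "intrinsics" (3x3 intrinsics, pixels), "R" (3x3) and "t" (3): a world point X has camera coordinates R X + t; the wrist camera has in their place "T_tool_cam" (4x4, takes a point from camera to tool coordinates, whose origin is the TCP and whose axes are the flange's). Camera axes: x right, y down, z forward; pixel columns grow to the right and rows downward; lengths in m; the calibration is good to about 2 mm. A picture is of the moment at which its call begins: read the wrist's pose just before it.
- env.hand_in(): hands the job in; it is judged then, once.
Trained networks look in the newest picture that a camera, given by its name, has taken for a name from the list of things; names that differ only in an ending like _2 or _b are one class to them, and where a whole thing is asked for, a point or a joint stands for the part that bears it (a point fixed in the world has none). Each returns a list of dicts, best first, with "score" (0 to 1); they miss things now and then, are a little off and sometimes report something else, mostly with a low value. They report only what shows in the picture. A call takes as long as a camera call. They do not tell look-alikes from the thing itself.
- env.find_in(camera, name): "position" ([x, y, z] in m, in world coordinates, good to about 4 mm: the middle of the surface that is visible of it).
The state is a dict: "clock": time; "joint_pos": joint angles; "qvel": joint speeds; "tau": joint torques, N m; "tcp_pos": TCP position; "orientation": TCP orientation; "wrist_force": force on the tool from outside, world axes, zero at the start; "ft_torque": the same for the moment, N m; "finger_gap": finger opening in m; "grip_force": force on a finger pad.
Only numpy, scipy, OpenCV 4.12 (cv2) and the standard library are available. Lean on these libraries where they do the work, as an engineer would, in place of code of your own. Each camera call takes 0.05 s, during which the arm holds its last target. There are 200 camera calls.

## Task

Load the larger of the two loose battery cells into the empty holder on the dollhouse lighting base: press its flat end back against the coil spring, tip its button end down past the retaining lip, and let go so that the cell lies flat on the holder's floor with its button on the contact plate under the lip. Leave the other things on the desk where they are.

Things in the scene. Friction and masses are not known exactly. Their poses are not given: they have to be found in the camera images.
- light_base: Birch plywood board 180 x 100 mm (x, y), 9 mm thick, on a 1.5 mm rubber mat, fast to the desk; top 10.5 mm above the desk. Origin: centre of its underside, on the desk. z up; x runs along the black cell holder from its spring end to its contact end. The holder lies at y = 0, x from -46 to 45.8 mm, 26.5 mm wide, open at the top. Two fittings at the board's ends stand under 12 mm above it.
- bay_floor (a point): Middle of the opening in the holder's sides, on the holder's flat floor, 13.5 mm above the desk (board x = 7 mm); axes as the board's. Between board x = -16 and 31 mm the holder has no sides, so the fingers can go down beside the cell to just above this floor, which is 26.5 mm wide.
- bay_cheeks (a point): Midway between the guides at the spring, on the bay's axis (board x = -33 mm, 22.75 mm above the desk). Cheeks 21.5 mm apart and 28.75 mm high above the desk guide the cell from board x = -43 to -23 mm and flare apart to x = -16 mm. A like pair guides it at the contact end, x = 31 to 43 mm, flaring outwards above 27 mm, up to 36 mm high.
- bay_contact (a point): Centre of the contact plate's face, on the bay's axis (board x = 42.5 mm, 22.75 mm above the desk); axes as the board's. The cell's button must rest here.
- bay_spring (a point): Fixed point on the bay's axis where the face of the spring's steel button stands when nothing presses it (board x = -22 mm, 22.75 mm above the desk), 64.5 mm from bay_contact; axes as the board's. The end wall behind the spring (board x = -46 to -43 mm) is 31.75 mm high above the desk.
- bay_lip (a point): Middle of the retaining lip's free edge, on its top face (board x = 37.5 mm, 36.25 mm above the desk). The lip is a tab 16 mm wide and 3 mm thick (underside 33.25 mm above the desk) that juts 5 mm from the contact plate's face back over the bay, and holds down the button end of a loaded cell.
- spring (a joint): How far the spring's button is pushed back towards -x of the board, in m: 0 free, 0.013 fully pressed. About 2 N to start, 0.45 N more per mm, about 8 N fully pressed. It is 0.0025 when the cell is home; for the 67 mm cell to pass the edge of the lip it must be pressed 0.008 or more.
- cell: The larger loose cell, to be loaded: a cylinder 18.5 mm in diameter and 67 mm long overall, of which the last 2 mm is the button (6.4 mm in diameter); white sleeve, about 48 g. Lies on its side, axis 9.25 mm above the desk, in any direction. Origin: on its axis, midway along the 67 mm. Its x axis runs along the cylinder from the flat end to the button end; its other axes turn as it rolls.
- cell_button (a point): Tip of the cell's button, 33.5 mm from the origin along +x of the cell.
- cell_flat (a point): Centre of the cell's flat end, 33.5 mm from the origin along -x of the cell.
- small_cell: A smaller cell of the same make, 14.5 mm in diameter and 50.5 mm long; does not belong in this holder. Origin on its axis, midway. Leave alone.
- dresser: Miniature blue dresser, 46 x 100 mm, 76 mm high; origin at the centre of its underside. Leave alone.
- rocking_chair: Miniature beech rocking chair, 90 x 50 mm, 96 mm high; origin between the rockers on the desk. Leave alone.
- anvil: Small cast-iron anvil, 44 mm wide (x), 95 mm long (y), 49 mm high, 0.75 kg; origin at the centre of its foot's underside. Leave alone.
- glue_bottle: White glue bottle, 38 mm in diameter, 100 mm high; origin at the centre of its underside. Leave alone.
- pin_hammer: Small hammer, 170 mm long, lying on the desk. Leave alone.
- screwdriver: Small screwdriver, 130 mm long, lying on the desk. Leave alone.
- plank_offcut: Wooden offcut 70 x 30 x 12 mm; origin at the centre of its underside. Leave alone.
- hinge_card: Card 75 x 55 mm with four brass hinges, under 5 mm high, fixed on the desk; origin at the centre of its underside.
Mind the look-alikes: they are no part of the job. What is shaped like the cell but blue or orange is not meant.

How it is judged:
By the outcome, as a careful person would: the job done as asked, in the order asked, and still so for the second after the job is handed in, with the robot touching nothing.
It also fails if it takes over 43 s, if anything falls off the work surface, if the arm or the gripper's body presses on something with over 40 N, if the wrist force passes 120 N, or if a joint passes its speed limit or range.

## Working session

There is one attempt and no reset: what is moved stays moved. The work goes in short steps, Python scripts to look and compute and a tool call to move; the robot and the scene stay as the last step left them, time stands still between calls to the robot, and variables do not carry over. Pictures are saved under pics/ and viewed, at most 13 in all, crops included, and the job is handed in when it is done.

Besides the shell and the picture viewer there is one more tool, called after "Request:" in YAML: its name, and indented under it one key for each argument. carry_out: Moves the arm, as the interface text tells. Its arguments: {"type":"object","properties":{"increments":{"type":"array","items":{"type":"array","items":{"type":"array","items":{"type":"number","minimum":-1,"maximum":1}}}},"jaw":{"type":"number"},"squeeze":{"type":"number"}},"required":["increments"]}

```bash
ls; mkdir -p pics; python3 - <<'E'
from workcell import env
import cv2
s=env.get_state(); print({k:s[k] for k in('clock','tcp_pos','orientation','finger_gap')})
for c in('scene','top'):
    d=env.read_camera(c); cv2.imwrite(f'pics/{c}0.png',d['frame']); print(c,d['intrinsics'].tolist(),d['R'].round(3).tolist(),d['t'].round(3).tolist())
    for n in('cell','small_cell','light_base','bay_lip','spring'):
        print(n,[( [round(float(v),3) for v in r['position']],round(r['score'],2)) for r in env.find_in(c,n)[:4]])
E
```

```text
pics
{'clock': 0.0, 'tcp_pos': array([ 0.25962273, -0.51251478,  0.24939446]), 'orientation': array([-9.16366327e-04,  9.72657386e-01,  2.32242893e-01, -9.61801787e-05]), 'finger_gap': 0.08502121770301987}
scene [[382.5454787362877, 0.0, 315.13070370606596], [0.0, 382.5454787362877, 201.45099215933146], [0.0, 0.0, 1.0]] [[-0.81, 0.587, -0.018], [0.392, 0.518, -0.76], [-0.437, -0.622, -0.649]] [0.45, -0.132, 1.315]
cell [([0.586, 0.252, 0.018], 0.77), ([0.392, 0.17, 0.018], 0.65), ([0.501, 0.09, 0.013], 0.62), ([0.765, 0.129, 0.057], 0.53)]
small_cell [([0.614, 0.132, 0.014], 0.6), ([0.526, -0.157, 0.011], 0.35)]
light_base [([0.522, -0.155, 0.011], 0.71), ([0.499, 0.183, 0.018], 0.7), ([0.769, 0.129, 0.058], 0.5)]
bay_lip [([0.531, -0.159, 0.012], 0.61), ([0.485, -0.359, 0.02], 0.27)]
spring []
top [[367.0100946790772, 0.0, 322.8064783538972], [0.0, 367.0100946790772, 201.89435266032697], [0.0, 0.0, 1.0]] [[0.027, -0.999, 0.019], [-0.997, -0.029, -0.073], [0.074, -0.017, -0.997]] [-0.047, 0.556, 1.168]
cell [([0.5, 0.177, 0.018], 0.64), ([0.588, 0.25, 0.025], 0.52)]
small_cell [([0.616, 0.13, 0.014], 0.39), ([0.525, -0.169, 0.01], 0.23)]
light_base [([0.524, -0.169, 0.012], 0.98)]
bay_lip [([0.522, -0.169, 0.007], 0.79)]
spring [([0.76, -0.192, 0.019], 0.43)]
```

View pics/top0.png

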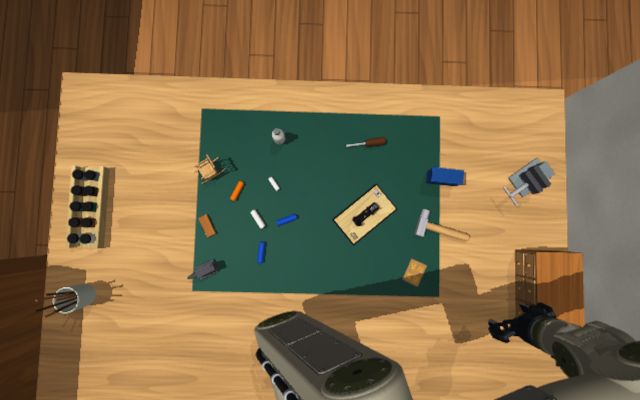

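View pics/scene0.png

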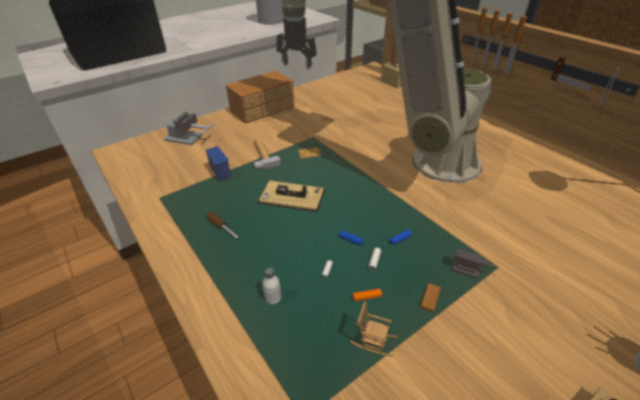

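Candidates in the top view are white (258,219), which is long, white (274,184), which is short, blue (287,219), blue (262,252), and orange (237,190). By the description I choose the white one at (258,219), near world (0.50, 0.177). The light base is at (364,213). The button end and the holder's ends will be checked with the wrist camera.

```bash
cat > h.py <<'E'
import numpy as np, cv2
from workcell import env
from scipy.spatial.transform import Rotation as Ro
def rot(q): return Ro.from_quat(np.r_[q[1:],q[0]])
def down(yaw):  # tool z down; tool y (closing) axis at world angle yaw
    y=np.array([np.cos(yaw),np.sin(yaw),0]); z=np.array([0,0,-1.]); return Ro.from_matrix(np.c_[np.cross(y,z),y,z])
def row(p,R,s=None,p0=None,R0=None):
    s=s or env.get_state(); p0=s['tcp_pos'] if p0 is None else p0; R0=R0 or rot(s['orientation'])
    return np.r_[R0.inv().apply(np.array(p)-p0)/.5,(R0.inv()*R).as_rotvec()/(2*np.pi)].round(4).tolist()
def wpts(d,s,uv,z=None):
    """pixels -> world; by the depth map or on plane z"""
    K=d['intrinsics']; T=d['T_tool_cam']; R=rot(s['orientation']); out=[]
    for i,(u,v) in enumerate(uv):
        r=np.linalg.inv(K)@[u,v,1]
        o=R.apply(T[:3,3])+s['tcp_pos']; w=R.apply(T[:3,:3]@r)
        zz=z[i] if np.ndim(z) else z
        k=d['z_map'][int(v),int(u)] if zz is None else (zz-o[2])/w[2]
        out.append(o+k*w)
    return np.array(out)
E
python3 - <<'E'
from h import *
s=env.get_state(); d=env.read_camera('wrist'); print(d['T_tool_cam'].round(3).tolist(),d['intrinsics'].tolist())
# masks of top view
d=env.read_camera('top');K=d['intrinsics'];R=d['R'];t=d['t']
f=d['frame'];cv2.imwrite('pics/crop.png',cv2.resize(f[160:270,190:410],None,fx=3.6,fy=3.6,interpolation=cv2.INTER_CUBIC))
m=(f.min(2)>130).astype('uint8');m[:,:200]=0;m[:,310:]=0;m[:160]=0;m[260:]=0
n,l,st,c=cv2.connectedComponentsWithStats(m)
for i in range(1,n):
    if st[i,4]<20: continue
    (cx,cy),wh,a=cv2.minAreaRect(np.argwhere(l==i)[:,::-1].astype('float32'))
    b=cv2.boxPoints(((cx,cy),wh,a)); P=[]
    for u,v in [(cx,cy),*b]:
        r=R.T@np.linalg.inv(K)@[u,v,1];o=-R.T@t;P.append((o+(0.0095-o[2])/r[2]*r).round(4)[:2].tolist())
    print((cx,cy),wh,a,P)
print(row([.50,.15,.25],down(np.pi/2)), row([.50,-.17,.25],down(np.pi/2)))
E
```

```text
[[-0.0, -0.959, -0.283, 0.073], [1.0, -0.0, 0.0, -0.001], [-0.0, -0.283, 0.959, -0.122], [0.0, 0.0, 0.0, 1.0]] [[317.10724476138824, 0.0, 323.7211950786905], [0.0, 317.10724476138824, 205.95850297466714], [0.0, 0.0, 1.0]]
(273.15380859375, 183.23074340820312) (14.422204971313477, 4.437601566314697) 56.3099365234375 [[0.6148, 0.1324], [0.63, 0.1521], [0.6385, 0.1404], [0.5997, 0.1128], [0.5913, 0.1245]]
(257.03936767578125, 218.66293334960938) (20.033960342407227, 5.723989009857178) 57.9946174621582 [[0.4975, 0.1803], [0.5195, 0.2063], [0.5298, 0.191], [0.4756, 0.1544], [0.4653, 0.1697]]
[1.0277, -0.9659, 0.0006, 0.0, 0.0, -0.4254] [0.7385, -0.395, 0.0007, 0.0, 0.0, -0.4254]
```

View pics/crop.png

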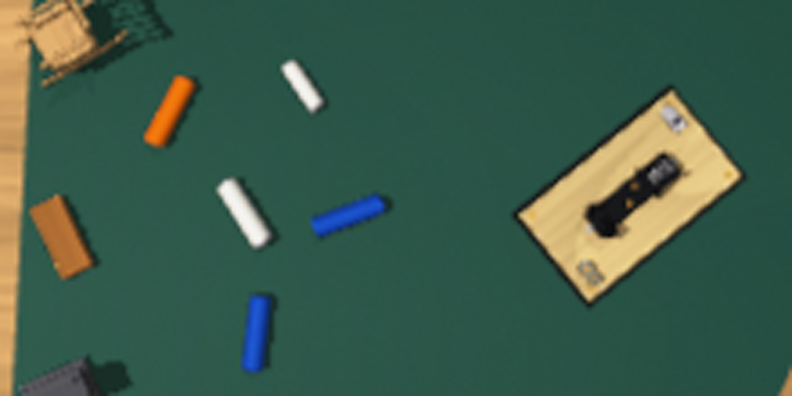

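The crop shows the large white cell at crop (244,213), the short white at (302,86), blues at (349,215) and (257,333), orange at (170,111). The larger white one measures about 67 mm, so I keep my choice. Now I'll look at the holder with the wrist camera.

Request:
carry_out:
  increments:
    - [[0.77, -0.375, 0, 0, 0, -0.287], [0.77, -0.375, 0, 0, 0, -0.287], [0.77, -0.375, 0, 0, 0, -0.287], [0.77, -0.375, 0, 0, 0, -0.287], [0.77, -0.375, 0, 0, 0, -0.287]]

```text
clock: 1.32
tcp_pos: [0.4496, -0.2624, 0.2506]
orientation: [0.0, 0.761, 0.649, 0.0]
wrist_force: [1.7, -1.2, -0.1]
finger_gap: 0.0854
grip_force: 0.0
```

```bash
python3 -c "
from h import *
print(row([.52,-.17,.25],down(.7)),env.get_state()['tcp_pos'])"
```

```text
[0.2047, 0.1097, 0.0011, 0.0001, 0.0001, -0.1367] [ 0.4496492  -0.26240614  0.25057627]
```

Request:
carry_out:
  increments:
    - [[0.2, 0.11, 0, 0, 0, -0.137], [0.2, 0.11, 0, 0, 0, -0.137], [0.2, 0.11, 0, 0, 0, -0.137], [0.2, 0.11, 0, 0, 0, -0.137], [0.2, 0.11, 0, 0, 0, -0.137]]

```text
clock: 1.95
tcp_pos: [0.5195, -0.1739, 0.2503]
orientation: [0.0, 0.421, 0.907, -0.0]
wrist_force: [0.4, 0.0, 0.1]
finger_gap: 0.0853
grip_force: 0.0
```

```bash
python3 - <<'E'
from h import *
s=env.get_state();d=env.read_camera('wrist');np.savez('w1.npz',**{k:d[k] for k in d if k!='name'},p=s['tcp_pos'],q=s['orientation'])
print(s['tcp_pos'],s['orientation'],s['joint_pos'])
cv2.imwrite('pics/w1.png',d['frame'])
E
```

```text
[ 0.51946016 -0.17393824  0.25030936] [ 4.90311103e-05  4.21106801e-01  9.07011057e-01 -4.54502534e-05] [-4.69625139e-01  2.60114454e-01 -2.60402717e-02  1.28454042e+00
 -8.74174173e-05  3.99705355e-01]
```

View pics/w1.png

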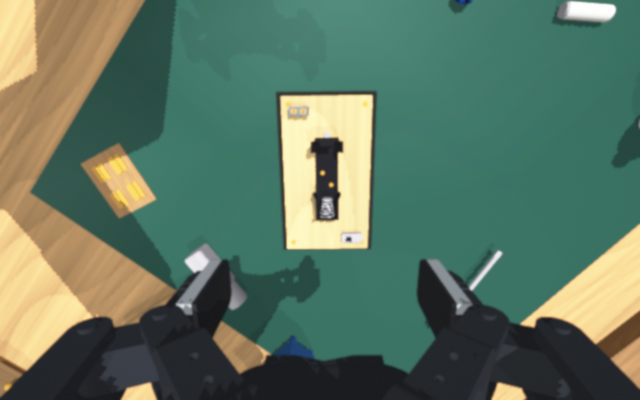

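The wrist picture shows the board at (278..375, 93..249), the coil spring at (327,207) and the contact/lip end at (325,145). The board's +x points up in the image, about 130° in the world.

```bash
cat > board.py <<'E'
from h import *
def board(d,s,box):
    f=d['frame'].astype(int); m=np.zeros(f.shape[:2],'uint8'); u0,v0,u1,v1=box
    m[v0:v1,u0:u1]=((f[...,2]>150)&(f[...,2]>f[...,0]+25))[v0:v1,u0:u1]
    n,l,st,c=cv2.connectedComponentsWithStats(m); i=1+st[1:,4].argmax()
    uv=np.argwhere(l==i)[:,::-1]; h=cv2.convexHull(uv.astype('float32'))[:,0]
    w=wpts(d,s,h,.0105)[:,:2]
    (c,wh,a)=cv2.minAreaRect((w*1000).astype('float32')); bx=cv2.boxPoints((c,wh,a))
    e=[bx[1]-bx[0],bx[2]-bx[1]]; e=max(e,key=np.linalg.norm)
    return np.array(c)/1000,wh,np.degrees(np.arctan2(e[1],e[0]))
E
python3 - <<'E'
from board import *
d=dict(np.load('w1.npz'));s=dict(tcp_pos=d['p'],orientation=d['q'])
print(board(d,s,(270,85,385,258)))
c,_,a=board(d,s,(270,85,385,258))
print(wpts(d,s,[(300,100),(350,180)]))
# holder points: spring end top edge, contact etc
ex=np.array([np.cos(np.radians(a)),np.sin(np.radians(a))])
P=wpts(d,s,[(u,v) for v in range(130,230) for u in (316,321,326,331,336)])
P=P[P[:,2]>.016]; loc=np.c_[(P[:,:2]-c)@ex,(P[:,:2]-c)@[-ex[1],ex[0]],P[:,2]]
for y in range(0,len(loc),9): print((loc[y]*1000).round(1))
print(row([.47,.15,.25],down(2.16)))
E
```

```text
(array([ 0.52158429, -0.17046741]), (100.97906494140625, 180.52340698242188), np.float32(-49.34617))
[[ 0.44480382 -0.12429003  0.00887885]
 [ 0.54501755 -0.15547175  0.00945989]]
[-46.1 -11.2  16.8]
[-46.1  10.2  33.8]
[-44.2   4.9  34.7]
[-42.1  -0.3  34. ]
[-40.1  -5.6  34.6]
[-37.1 -11.1  24.9]
[-33.9 -11.1  25.2]
[ 20.3 -12.   23.7]
[22.8  5.1 23.7]
[28.3 -0.6 16.6]
[ 28.2 -12.   29. ]
[31.  10.6 28.1]
[ 34.3 -12.1  28.4]
[37.5 10.7 26.3]
[39.9 10.7 26.3]
[42.4  5.  26.1]
[42.9 -0.8 31.5]
[0.558, 0.3442, 0.0006, -0.0, 0.0, -0.2318]
```

Board frame: centre (0.5216, −0.1705), +x at 130.65°, size 181×101 against 180×100 (good). The tall end at 34–36 mm is the lip. Next I move to the cell.

Request:
carry_out:
  increments:
    - [[0.566, 0.427, 0.06, 0, 0, -0.232], [0.566, 0.427, 0.06, 0, 0, -0.232], [0.566, 0.427, 0.06, 0, 0, -0.232], [0.566, 0.427, 0.06, 0, 0, -0.232], [0.566, 0.427, 0.06, 0, 0, -0.232]]

```text
clock: 2.62
tcp_pos: [0.5035, 0.1385, 0.2241]
orientation: [0.001, -0.033, 0.999, -0.0]
wrist_force: [1.0, -0.7, 0.2]
finger_gap: 0.0853
grip_force: 0.0
```

```bash
python3 -c "
from h import *
print(row([.50,.18,.22],down(2.16)),env.get_state()['tcp_pos'])"
```

```text
[0.0015, 0.0833, 0.0082, -0.0001, 0.0002, -0.0831] [0.50353009 0.13847576 0.22407889]
```

Request:
carry_out:
  increments:
    - [[0, 0.083, 0.008, 0, 0, -0.083], [0, 0.083, 0.008, 0, 0, -0.083], [0, 0.083, 0.008, 0, 0, -0.083], [0, 0.083, 0.008, 0, 0, -0.083]]

```text
clock: 3.12
tcp_pos: [0.501, 0.1782, 0.2199]
orientation: [0.0, -0.287, 0.958, -0.0]
wrist_force: [-0.3, -0.2, -0.8]
finger_gap: 0.0852
grip_force: 0.0
```

```bash
python3 - <<'E'
from h import *
s=env.get_state();d=env.read_camera('wrist')
print(s['tcp_pos'],s['orientation'],s['joint_pos'])
f=d['frame'];m=((f.min(2)>120)).astype('uint8')
n,l,st,c=cv2.connectedComponentsWithStats(m)
for i in range(1,n):
    if st[i,4]<150: continue
    uv=np.argwhere(l==i)[:,::-1]
    r=cv2.minAreaRect((wpts(d,s,uv,.0105)[:,:2]*1000).astype('float32'))
    print(st[i],c[i].round(1),r, cv2.boxPoints(r).round(1).tolist())
u,v=180,80
cv2.imwrite('pics/w2.png',cv2.resize(f[60:320,160:520],None,fx=2.2,fy=2.2,interpolation=cv2.INTER_CUBIC))
E
```

```text
[0.50103201 0.17821082 0.21993589] [ 7.13870574e-06 -2.86902068e-01  9.57959915e-01 -6.70970384e-05] [ 1.90792416e-01  2.40625987e-01 -1.26591816e-01  1.20355089e+00
 -1.32092808e-04 -3.91190347e-01]
[ 70   0  33  35 791] [85.2 15. ] ((491.8011779785156, -91.45214080810547), (27.962554931640625, 27.543750762939453), 33.34021759033203) [[472.6000061035156, -87.5999984741211], [487.70001220703125, -110.5999984741211], [511.1000061035156, -95.30000305175781], [495.8999938964844, -72.30000305175781]]
[  461     0   179   369 35780] [579.  195.4] ((403.4696960449219, 408.8853759765625), (455.6925964355469, 199.91810607910156), 49.04911804199219) [[178.60000610351562, 302.29998779296875], [329.6000061035156, 171.3000030517578], [628.2999877929688, 515.5], [477.29998779296875, 646.5]]
[510 135  56  16 277] [535.1 144.4] ((345.5269775390625, 341.150634765625), (9.526162147521973, 57.79991912841797), 24.258869171142578) [[329.29998779296875, 365.5], [353.1000061035156, 312.79998779296875], [361.70001220703125, 316.79998779296875], [338.0, 369.5]]
[ 316  147   20   64 1186] [325.5 178. ] ((496
[... 1798 characters left out ...]
625, 369.3999938964844], [645.7999877929688, 326.20001220703125], [664.0, 332.3999938964844], [649.2000122070312, 375.6000061035156]]
[122 383  34  17 390] [139.7 393. ] ((870.0595092773438, 128.112060546875), (26.53603744506836, 44.11621856689453), 33.3634147644043) [[846.7999877929688, 139.1999969482422], [871.0999755859375, 102.4000015258789], [893.2999877929688, 117.0], [869.0, 153.8000030517578]]
[492 384  35  16 402] [508.  392.9] ((600.1104125976562, 539.5735473632812), (24.89533042907715, 45.1522102355957), 33.36332702636719) [[577.2999877929688, 551.5999755859375], [602.0999755859375, 513.9000244140625], [622.9000244140625, 527.5999755859375], [598.0999755859375, 565.2999877929688]]
```

View pics/w2.png

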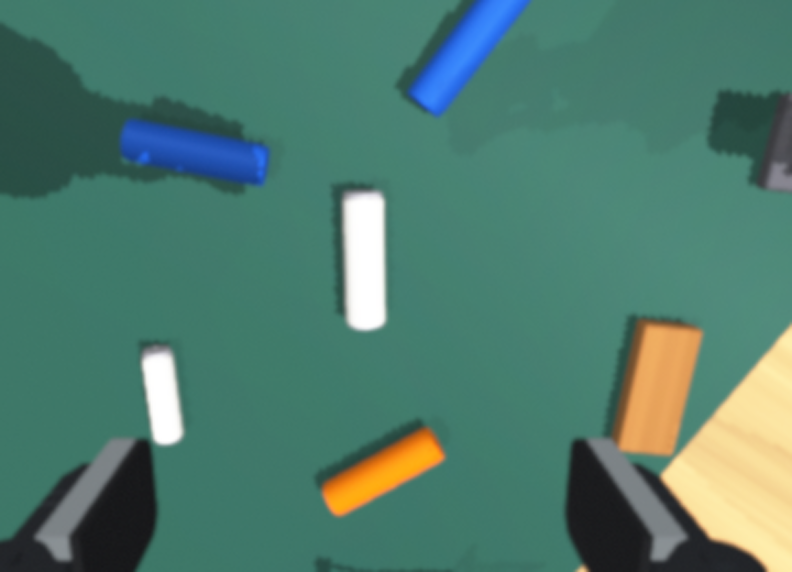

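The picture shows the large white cell at crop (364,260), the small one at (163,395), blue ones at (195,152) and (468,55), and orange at (383,470). The button end can't be made out yet, so I go closer.

Request:
carry_out:
  increments:
    - [[0.004, -0.006, 0.25, 0, 0, 0], [0.004, -0.006, 0.25, 0, 0, 0], [0.004, -0.006, 0.25, 0, 0, 0]]

```text
clock: 3.55
tcp_pos: [0.4966, 0.1732, 0.0908]
orientation: [-0.005, -0.287, 0.958, 0.001]
wrist_force: [-0.8, 0.8, 0.2]
finger_gap: 0.085
grip_force: 0.0
```

```bash
python3 - <<'E'
from h import *
s=env.get_state();d=env.read_camera('wrist')
print(s['tcp_pos'],s['orientation'])
f=d['frame'];m=((f.min(2)>120)).astype('uint8');m[260:]=0
n,l,st,c=cv2.connectedComponentsWithStats(m)
for i in range(1,n):
    if st[i,4]<800 or abs(c[i][0]-320)>60: continue
    uv=np.argwhere(l==i)[:,::-1]
    r=cv2.minAreaRect((wpts(d,s,uv,.0105)[:,:2]*1000).astype('float32'))
    print(st[i],c[i].round(1),r)
    x,y,w,h=st[i][:4]; a=cv2.resize(f[max(y-15,0):y+h+15,x-15:x+w+15],None,fx=4.5,fy=4.5,interpolation=cv2.INTER_CUBIC)
    a2=np.clip(255*(a/255.)**2.5,0,255).astype('uint8'); cv2.imwrite('pics/w3.png',np.hstack([a,a2])); print(a.shape)
    P=wpts(d,s,[(x+w//2,v) for v in range(y-3,y+h+4)]); print((P[[0,1,2,3,4,5,6,8,20,-20,-8,-6,-5,-4,-3,-2,-1]]*1000).round(1).tolist())
E
```

```text
[0.49664703 0.17320049 0.09078063] [-5.29432489e-03 -2.86523057e-01  9.58058570e-01  5.33714987e-04]
[ 313  177   31   83 2431] [328.1 218.4] ((491.8080749511719, 175.6015625), (58.404319763183594, 20.034435272216797), 34.38417434692383)
(508, 274, 3)
[[467.6, 159.7, -1.4], [468.1, 160.0, -0.4], [468.5, 160.3, 0.2], [468.5, 160.1, 4.7], [468.7, 160.3, 6.8], [468.6, 160.1, 11.3], [468.9, 160.3, 12.9], [469.4, 160.5, 16.6], [475.9, 164.8, 16.6], [504.3, 183.6, 17.3], [511.8, 188.6, 16.7], [512.9, 189.3, 17.1], [513.3, 189.6, 17.5], [514.1, 190.1, 17.2], [514.7, 190.5, 17.1], [515.0, 190.7, 18.0], [515.6, 191.1, 18.0]]
```

View pics/w3.png

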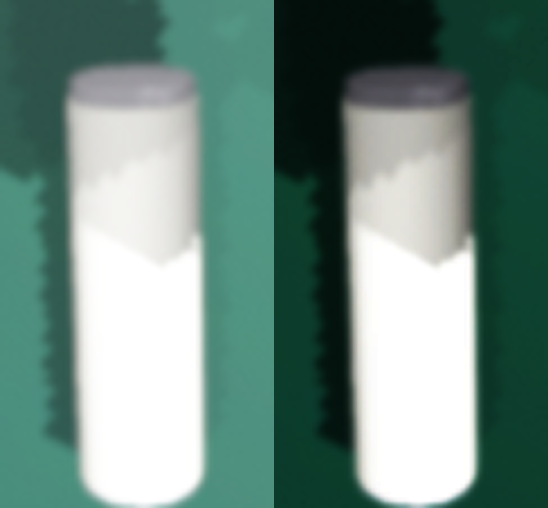

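The near end (214° side) is flat grey with a constant depth, so it looks like the flat end. To be sure I check the other end before grasping.

Request:
carry_out:
  increments:
    - [[-0.24, 0.0, -0.08, 0, 0, 0], [-0.24, 0.0, -0.08, 0, 0, 0], [-0.24, 0.0, -0.08, 0, 0, 0]]

```text
clock: 3.98
tcp_pos: [0.6081, 0.2435, 0.1408]
orientation: [0.006, -0.288, 0.958, -0.0]
wrist_force: [0.0, -0.3, -0.0]
finger_gap: 0.0851
grip_force: 0.0
```

```bash
python3 - <<'E'
from h import *
s=env.get_state();d=env.read_camera('wrist')
print(s['tcp_pos'],s['orientation'])
f=d['frame'];m=((f.min(2)>110)).astype('uint8')
n,l,st,c=cv2.connectedComponentsWithStats(m)
for i in range(1,n):
    if st[i,4]<800 or abs(c[i][0]-320)>40: continue
    uv=np.argwhere(l==i)[:,::-1]
    r=cv2.minAreaRect((wpts(d,s,uv,.0105)[:,:2]*1000).astype('float32'))
    print(st[i],c[i].round(1),r)
    x,y,w,h=st[i][:4]; a=cv2.resize(f[max(y-15,0):y+h+15,x-15:x+w+15],None,fx=5,fy=5,interpolation=cv2.INTER_CUBIC)
    a2=np.clip(255*(a/255.)**2.5,0,255).astype('uint8'); cv2.imwrite('pics/w4.png',np.hstack([a,a2])); print(a.shape)
    P=wpts(d,s,[(x+w//2,v) for v in range(y-3,y+h+6)]); P=P[np.r_[0:8,-16:0]]
    print(np.c_[(P[:,:2]-[.4968,.1793])@[np.cos(.592),np.sin(.592)]*1000,P[:,2]*1000].round(1).tolist())
E
```

```text
[0.6080609  0.24348416 0.1408459 ] [ 6.30699713e-03 -2.88021168e-01  9.57603265e-01 -1.24902086e-04]
[ 319    0   29   79 2121] [333.5  37. ] ((504.3179931640625, 184.08912658691406), (50.445987701416016, 19.60504913330078), 34.71608352661133)
(470, 295, 3)
[[31.5, 180.1], [32.0, 180.9], [32.6, 182.3], [-14.3, 16.9], [-13.7, 16.8], [-12.9, 17.5], [-12.3, 17.7], [-11.9, 16.8], [28.8, 18.0], [29.4, 17.6], [29.9, 16.1], [30.6, 15.8], [31.2, 15.2], [31.3, 9.4], [32.1, 10.4], [32.7, 10.2], [32.5, -0.3], [33.1, -1.6], [33.8, -1.7], [34.5, -1.5], [35.4, -0.4], [36.0, -1.6], [36.8, -0.7], [37.5, -1.1]]
```

View pics/w4.png

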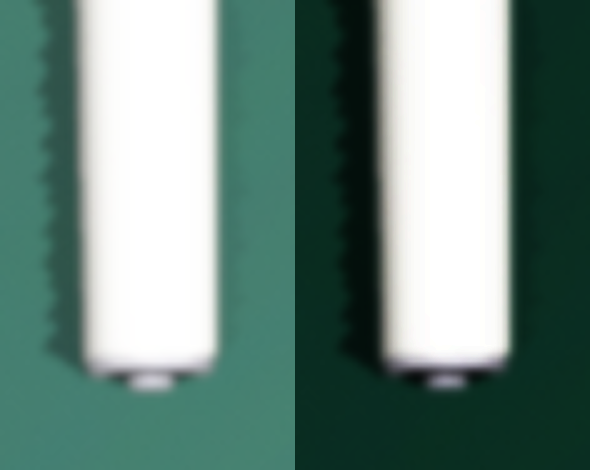

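The button shows at crop (152,382), so the button end is the 34° end and the flat end the 214° end. The cell centre is about (0.4963, 0.1790). I'll grasp 5 mm towards the button, with the TCP about 12.5 mm above the axis so the fingertips clear both desk and holder floor.

```bash
python3 - <<'E'
from h import *
a=np.radians(34);p=np.array([.4963,.1790,0])+.005*np.array([np.cos(a),np.sin(a),0])
for z in(.075,.0218): print(row(p+[0,0,z],down(a+np.pi/2)))
E
```

```text
[0.2425, 0.015, 0.1268, -0.0004, 0.0012, -0.0015]
[0.2433, 0.0153, 0.2332, -0.0004, 0.0012, -0.0015]
```

Request:
carry_out:
  increments:
    - [[0.242, 0.015, 0.127, 0, 0, -0.0015], [0.242, 0.015, 0.127, 0, 0, -0.0015], [0.242, 0.015, 0.127, 0, 0, -0.0015], [0.242, 0.015, 0.127, 0, 0, -0.0015]]
  jaw: 0.35
  squeeze: 70

```text
clock: 4.53
tcp_pos: [0.4956, 0.1796, 0.0728]
orientation: [0.001, -0.292, 0.956, -0.0]
wrist_force: [1.3, -1.3, 0.1]
finger_gap: 0.0555
grip_force: 0.0
```

```bash
python3 - <<'E'
from h import *
a=np.radians(34);p=np.array([.4963,.1790,0])+.005*np.array([np.cos(a),np.sin(a),0])
for z in(.0218,): print(row(p+[0,0,z],down(a+np.pi/2)))
s=env.get_state();print(s['tcp_pos'],s['orientation'],s['finger_gap'],abs(s['qvel']).max())
E
```

```text
[-0.0103, -0.0017, 0.1021, -0.0001, 0.0002, -0.0001]
[0.49564664 0.17961626 0.07282219] [ 5.68112872e-04 -2.91939980e-01  9.56436468e-01 -9.06475004e-05] 0.05547194025361976 0.08985168681480499
```

Request:
carry_out:
  increments:
    - [[-0.01, -0.001, 0.08, 0, 0, 0], [-0.01, -0.001, 0.102, 0, 0, 0], [-0.01, -0.001, 0.102, 0, 0, 0], [-0.01, -0.001, 0.102, 0, 0, 0]]

```text
clock: 5.03
tcp_pos: [0.5018, 0.1828, 0.0217]
orientation: [0.001, -0.293, 0.956, -0.0]
wrist_force: [0.1, 0.3, 0.2]
finger_gap: 0.0553
grip_force: 0.0
```

```bash
python3 - <<'E'
from h import *
a=np.radians(34);p=np.array([.4963,.1790,0])+.005*np.array([np.cos(a),np.sin(a),0])
for z in(.0218,): print(row(p+[0,0,z],down(a+np.pi/2)))
s=env.get_state();print(s['tcp_pos'],s['wrist_force'],s['finger_gap'],abs(s['qvel']).max())
E
```

```text
[0.0034, -0.0002, -0.0003, -0.0001, 0.0003, 0.0001]
[0.50178868 0.18284096 0.02166722] [0.05414299 0.32054517 0.24831382] 0.055337352520359706 0.0060567178302615675
```

Request:
carry_out:
  increments:
    - [[0, 0, 0, 0, 0, 0], [0, 0, 0, 0, 0, 0], [0, 0, 0, 0, 0, 0], [0, 0, 0, 0, 0, 0], [0, 0, 0, 0, 0, 0]]
  jaw: 1
  squeeze: 70

```text
clock: 5.65
tcp_pos: [0.5011, 0.1826, 0.0213]
orientation: [0.001, -0.293, 0.956, -0.0]
wrist_force: [-1.3, -1.2, 6.9]
finger_gap: 0.0157
grip_force: 68.4
```

Request:
carry_out:
  increments:
    - [[0, 0, -0.06, 0, 0, 0], [0, 0, -0.12, 0, 0, 0], [0, 0, -0.2, 0, 0, 0], [0, 0, -0.2, 0, 0, 0], [0, 0, -0.2, 0, 0, 0]]

```text
clock: 6.28
tcp_pos: [0.5001, 0.1825, 0.1199]
orientation: [-0.0, -0.293, 0.956, -0.0]
wrist_force: [-0.4, 0.2, -1.1]
finger_gap: 0.0158
grip_force: 68.5
```

```bash
python3 - <<'E'
from h import *
s=env.get_state();d=env.read_camera('wrist')
print(s['tcp_pos'],s['finger_gap'],s['grip_force'],s['wrist_force'])
f=d['frame']
cv2.imwrite('pics/w5.png',cv2.resize(f[180:400,190:460],None,fx=2.7,fy=2.7,interpolation=cv2.INTER_CUBIC))
# cell points in tool frame
K=d['intrinsics'];T=d['T_tool_cam'];Z=d['z_map'];v,u=np.mgrid[0:400,0:640]
P=np.stack([(u-K[0,2])/K[0,0]*Z,(v-K[1,2])/K[1,1]*Z,Z],-1)@T[:3,:3].T+T[:3,3]
m=(f.min(2)>110)&(abs(P[...,1])<.012)&(abs(P[...,2]-.005)<.03)&(abs(P[...,0])<.06)
q=P[m]*1000; print(len(q),q.min(0).round(1),q.max(0).round(1),np.median(q,0).round(1))
c=q[abs(q[:,1])<2]
for x in range(-50,50,5):
    k=c[abs(c[:,0]-x)<2.5]
    if len(k)>3: print(x,np.median(k[:,2]).round(1),len(k))
E
```

```text
[0.5001261  0.18245497 0.11993074] 0.015817284383243813 68.49931240081787 [-0.39504848  0.21606919 -1.13609991]
5860 [-25.9 -12.  -21.9] [39.7 12.  21.2] [10.9  1.   5.2]
-25 4.6 43
-20 4.3 79
-15 4.2 89
-10 4.3 80
-5 4.3 92
0 4.2 89
5 4.2 89
10 4.2 99
15 4.2 101
20 4.3 106
25 4.2 113
30 4.3 112
35 4.5 120
40 8.7 124
```

View pics/w5.png

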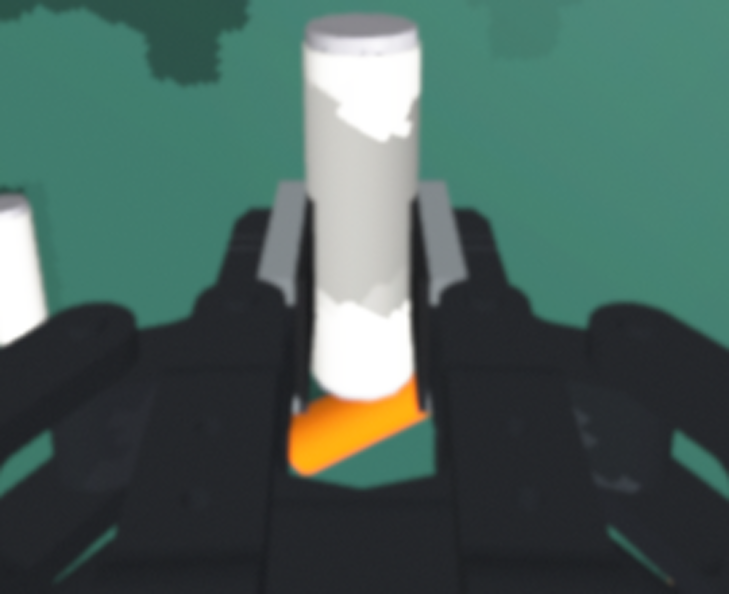

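The cell is held straight, 0° tilt; its axis is 13.4 mm ahead of the TCP and its flat end (crop (360,30)) is at tool x ≈ +40 mm. Next, I move over the board, turned with button towards contact, and re-measure it from this opposite yaw to cancel the camera bias.

```bash
python3 - <<'E'
from h import *
print(row([.4695,-.110,.25],down(np.radians(220.65))))
E
```

```text
[0.3776, -0.4507, -0.261, 0.0003, -0.0001, -0.2684]
```

Request:
carry_out:
  increments:
    - [[0.05, -0.1, -0.26, 0, 0, -0.0284], [0.378, -0.45, -0.26, 0, 0, -0.2684], [0.378, -0.45, -0.26, 0, 0, -0.2684], [0.378, -0.45, -0.26, 0, 0, -0.2684], [0.378, -0.45, -0.26, 0, 0, -0.2684]]

```text
clock: 6.95
tcp_pos: [0.4765, -0.0564, 0.2345]
orientation: [-0.001, -0.661, 0.751, 0.001]
wrist_force: [0.2, 0.5, -0.3]
finger_gap: 0.0154
grip_force: 68.4
```

```bash
python3 - <<'E'
from h import *
print(row([.4695,-.110,.25],down(np.radians(220.65))))
E
```

```text
[0.1082, 0.0004, -0.031, 0.0003, 0.0002, -0.1331]
```

Request:
carry_out:
  increments:
    - [[0.108, 0, -0.03, 0, 0, -0.133], [0.108, 0, -0.03, 0, 0, -0.133], [0.108, 0, -0.03, 0, 0, -0.133], [0.108, 0, -0.03, 0, 0, -0.133], [0.108, 0, -0.03, 0, 0, -0.133]]

```text
clock: 7.58
tcp_pos: [0.4697, -0.1084, 0.2488]
orientation: [0.0, 0.908, -0.419, -0.002]
wrist_force: [-0.4, -0.6, -1.0]
finger_gap: 0.0153
grip_force: 68.4
```

```bash
python3 - <<'E'
from board import *
s=env.get_state();d=env.read_camera('wrist');np.savez('w6.npz',**{k:d[k] for k in d if k!='name'},p=s['tcp_pos'],q=s['orientation'])
print(s['tcp_pos'],s['orientation'],s['joint_pos'].round(2))
print(board(d,s,(200,0,450,185)),board(d,s,(200,0,450,260)))
cv2.imwrite('pics/w6.png',d['frame'])
# holder in measured frame, contact view
c=np.array([.5216,-.1705]);a=np.radians(130.65);ex=np.array([np.cos(a),np.sin(a)]);ey=np.array([-ex[1],ex[0]])
v,u=np.mgrid[0:400,0:640];K=d['intrinsics'];T=d['T_tool_cam'];Z=d['z_map']
P=np.stack([(u-K[0,2])/K[0,0]*Z,(v-K[1,2])/K[1,1]*Z,Z],-1)@T[:3,:3].T+T[:3,3]
W=rot(s['orientation']).apply(P.reshape(-1,3))+s['tcp_pos']
L=np.c_[(W[:,:2]-c)@ex,(W[:,:2]-c)@ey,W[:,2]]*1000
H=L[(abs(L[:,0])<55)&(abs(L[:,1])<25)&(L[:,2]>18)&(L[:,2]<40)&(Z.ravel()>0)]
for x0 in range(-50,50,6):
    k=H[abs(H[:,0]-x0)<3]
    if len(k)>3: print(x0,len(k),k[:,1].min().round(1),k[:,1].max().round(1),k[:,2].max().round(1))
E
```

```text
[ 0.46968935 -0.10839686  0.24880974] [ 7.71409746e-05  9.08100619e-01 -4.18748822e-01 -1.63817239e-03] [-0.39  0.14 -0.18  1.25 -0.   -2.67]
(array([ 0.52188995, -0.17053409]), (100.87528991699219, 179.57699584960938), np.float32(-49.42605)) (array([ 0.52188995, -0.17053409]), (100.87528991699219, 179.57699584960938), np.float32(-49.42605))
-44 147 -12.9 13.0 32.1
-38 63 -12.9 12.0 29.5
-32 63 -13.0 12.1 28.8
-26 76 -13.1 12.1 28.4
-20 47 -15.2 15.2 28.8
28 13 -16.8 16.5 33.6
34 77 -17.8 16.6 34.8
40 175 -17.0 16.7 36.5
46 50 -12.7 12.4 36.3
```

View pics/w6.png

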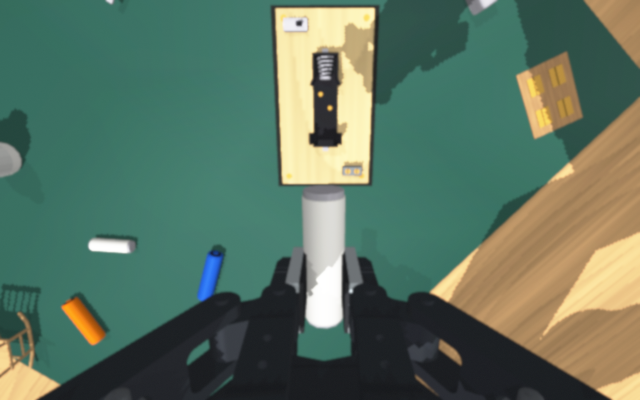

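The board spans (273..377, 7..186), with the spring at (325,67) and the contact at (325,140). Both measurements agree within 0.3 mm. I now tilt the cell 30°, button up, and go above the bay.

```bash
cat > seq.py <<'E'
from h import *
import sys
A=130.6;C=np.array([.5217,-.1705])
g=np.array([.040,0,.0134])
def pose(fx,fz,th,fy=0):
    a=np.radians(A);ex=np.array([np.cos(a),np.sin(a)]);ey=np.array([-ex[1],ex[0]])
    F=np.r_[C+(ex*fx+ey*fy)/1000,fz/1000]
    R=down(np.radians(A+90))*Ro.from_rotvec([0,-np.radians(th),0]); return F-R.apply(g),R
def now():
    s=env.get_state();a=np.radians(A);ex=np.array([np.cos(a),np.sin(a)]);ey=np.array([-ex[1],ex[0]])
    R=rot(s['orientation']);F=s['tcp_pos']+R.apply(g);x=R.apply([-1,0,0])
    print('F',((F[:2]-C)@ex*1000).round(2),((F[:2]-C)@ey*1000).round(2),(F[2]*1000).round(2),'th',np.degrees(np.arcsin(x[2])).round(2),'yaw',np.degrees(np.arctan2(x[1],x[0])).round(2),'f',s['wrist_force'].round(1),'gap',s['finger_gap'],'grip',s['grip_force'],'q6',s['joint_pos'][[4,5]].round(2),'v',abs(s['qvel']).max().round(3))
if __name__=='__main__':
    now()
    for a in sys.argv[1:]: print(a,row(*pose(*map(float,a.split(',')))))
E
python3 seq.py -16,75,30
```

```text
F 41.08 -0.99 235.3 th 0.17 yaw 130.63 f [-0.1 -0.4 -0.6] gap 0.015839004264319126 grip 68.44339370727539 q6 [-0.   -2.67] v 0.17
-16,75,30 [0.139, 0.0016, 0.284, 0.0003, -0.0829, 0.0]
```

Request:
carry_out:
  increments:
    - [[0.139, 0.0, 0.1, 0, -0.028, 0], [0.139, 0.0, 0.284, 0, -0.083, 0], [0.139, 0.0, 0.284, 0, -0.083, 0], [0.139, 0.0, 0.284, 0, -0.083, 0], [0.139, 0.0, 0.284, 0, -0.083, 0]]

```text
clock: 8.25
tcp_pos: [0.515, -0.1612, 0.108]
orientation: [-0.108, 0.876, -0.407, -0.235]
wrist_force: [0.7, -0.1, 1.1]
finger_gap: 0.0158
grip_force: 68.5
```

```bash
python3 seq.py -16,60,30 -16,24,30
```

```text
F -16.52 -0.77 76.43 th 29.97 yaw 130.2 f [ 0.7 -0.1  1.1] gap 0.015844968399462738 grip 68.45340728759766 q6 [ 0.16 -2.85] v 0.153
-16,60,30 [0.0155, 0.0019, 0.0289, -0.0003, -0.0001, -0.001]
-16,24,30 [0.0515, 0.0018, 0.0913, -0.0003, -0.0001, -0.001]
```

Request:
carry_out:
  increments:
    - [[0.0155, 0.0019, 0.029, 0, 0, -0.001], [0.0155, 0.0019, 0.029, 0, 0, -0.001], [0.0155, 0.0019, 0.029, 0, 0, -0.001]]

```text
clock: 8.62
tcp_pos: [0.515, -0.1617, 0.0957]
orientation: [-0.109, 0.879, -0.403, -0.231]
wrist_force: [0.0, 0.3, -0.6]
finger_gap: 0.0157
grip_force: 68.5
```

```bash
python3 seq.py -16,40,30 -16,24,30
```

```text
F -17.2 -0.79 64.3 th 29.53 yaw 130.79 f [ 0.   0.3 -0.6] gap 0.015676321146167217 grip 68.45551371574402 q6 [ 0.16 -2.86] v 0.023
-16,40,30 [0.0221, 0.0015, 0.0428, -0.0007, -0.0013, 0.0005]
-16,24,30 [0.0379, 0.0016, 0.0707, -0.0007, -0.0013, 0.0005]
```

Request:
carry_out:
  increments:
    - [[0.011, 0.0016, 0.021, -0.0007, -0.0013, 0.0005], [0.022, 0.0016, 0.043, -0.0007, -0.0013, 0.0005], [0.022, 0.0016, 0.043, -0.0007, -0.0013, 0.0005], [0.022, 0.0016, 0.043, -0.0007, -0.0013, 0.0005]]

```text
clock: 9.12
tcp_pos: [0.5129, -0.1612, 0.0676]
orientation: [-0.109, 0.876, -0.404, -0.239]
wrist_force: [0.7, 0.2, -0.6]
finger_gap: 0.0158
grip_force: 68.5
```

```bash
python3 seq.py -16,32,30 -16,24,30; python3 -c "
from h import *
d=env.read_camera('wrist');cv2.imwrite('pics/w7.png',cv2.resize(d['frame'][100:300,210:450],None,fx=2.8,fy=2.8,interpolation=cv2.INTER_CUBIC))"
```

```text
F -14.91 0.78 35.76 th 30.41 yaw 130.47 f [ 0.7  0.2 -0.6] gap 0.01581943624165615 grip 68.45658302307129 q6 [ 0.16 -2.86] v 0.01
-16,32,30 [0.0055, -0.0014, 0.006, 0.0003, 0.0011, -0.0003]
-16,24,30 [0.0136, -0.0014, 0.0198, 0.0003, 0.0011, -0.0003]
```

View pics/w7.png

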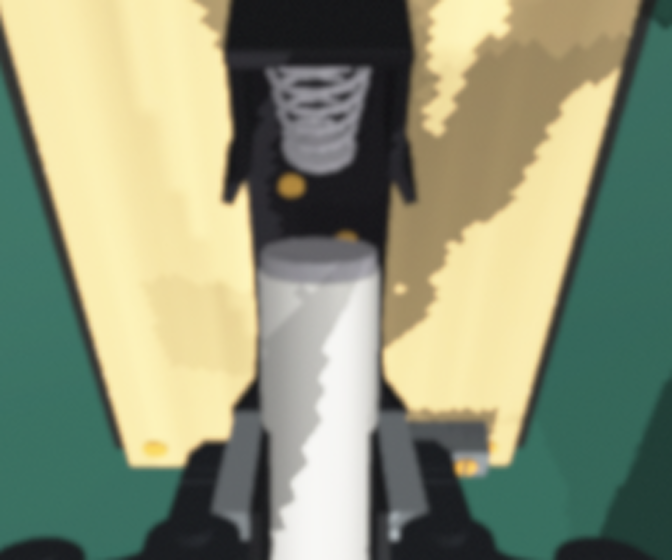

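The picture shows the spring's button at (320,155), the cheeks centred at about u=320, and the cell's flat end at (318,258). That is laterally aligned within 0.5 mm, so I go down without a sideways shift.

Request:
carry_out:
  increments:
    - [[0.007, 0, 0.01, 0, 0.001, 0], [0.0136, 0, 0.0195, 0, 0.001, 0], [0.0136, 0, 0.0195, 0, 0.001, 0], [0.0136, 0, 0.0195, 0, 0.001, 0]]

```text
clock: 9.68
tcp_pos: [0.5136, -0.1621, 0.0562]
orientation: [-0.107, 0.877, -0.404, -0.236]
wrist_force: [0.3, 0.7, -0.9]
finger_gap: 0.0157
grip_force: 68.5
```

```bash
cat > avg.py <<'E'
from seq import *
for i in range(4): now(); env.read_camera('wrist')
E
python3 avg.py; python3 seq.py -22,24,30 -30,24,30
```

```text
F -16.28 0.76 24.55 th 30.0 yaw 130.48 f [ 0.3  0.7 -0.9] gap 0.01573569210327139 grip 68.45640063285828 q6 [ 0.16 -2.86] v 0.004
F -16.39 0.71 24.67 th 29.98 yaw 130.49 f [-0.2  0.2 -0.9] gap 0.015418415870518613 grip 68.45627903938293 q6 [ 0.16 -2.86] v 0.006
F -16.41 0.7 24.72 th 29.97 yaw 130.49 f [-0.1  0.2 -0.8] gap 0.01553602285713406 grip 68.4561538696289 q6 [ 0.16 -2.86] v 0.001
F -16.49 0.7 24.75 th 29.97 yaw 130.49 f [-0.4  0.6  0.4] gap 0.0159171179479767 grip 68.45622897148132 q6 [ 0.16 -2.86] v 0.003
F -16.46 0.67 24.74 th 29.96 yaw 130.49 f [-0.3 -0.2 -0.4] gap 0.015893146579330258 grip 68.45635414123535 q6 [ 0.16 -2.86] v 0.002
-22,24,30 [0.0104, -0.0012, -0.0043, 0.0003, -0.0001, -0.0003]
-30,24,30 [0.0242, -0.0012, -0.0123, 0.0003, -0.0001, -0.0003]
```

Request:
carry_out:
  increments:
    - [[0.01, -0.0004, -0.004, 0, 0, 0], [0.017, -0.0004, -0.008, 0, 0, 0], [0.024, -0.0004, -0.012, 0, 0, 0], [0.024, -0.0004, -0.012, 0, 0, 0]]

```text
clock: 10.38
tcp_pos: [0.5221, -0.1717, 0.0554]
orientation: [-0.108, 0.877, -0.404, -0.236]
wrist_force: [-3.0, 3.5, 1.4]
finger_gap: 0.0157
grip_force: 68.4
```

```bash
python3 seq.py -31,23.5,25 -32,23,15 -32.5,23,7 -32.5,22.8,0
```

```text
F -29.02 0.57 23.74 th 30.1 yaw 130.48 f [-3.   3.5  1.4] gap 0.01570449777433873 grip 68.42989325523376 q6 [ 0.16 -2.86] v 0.009
-31,23.5,25 [0.0016, -0.0009, 0.0056, 0.0003, 0.0142, -0.0003]
-32,23,15 [0.0017, -0.001, 0.0201, 0.0003, 0.0419, -0.0003]
-32.5,23,7 [0.0027, -0.001, 0.0313, 0.0003, 0.0642, -0.0002]
-32.5,22.8,0 [0.0043, -0.001, 0.0419, 0.0003, 0.0836, -0.0002]
```

Force along the board +x is 4.6 N, so the spring is pressed about 6 mm. I tip down to 15° while pressing further, then check.

Request:
carry_out:
  increments:
    - [[0.003, 0, 0.006, 0, 0.0142, 0], [0.004, 0, 0.013, 0, 0.028, 0], [0.005, 0, 0.0201, 0, 0.0419, 0], [0.005, 0, 0.0201, 0, 0.0419, 0]]

```text
clock: 10.88
tcp_pos: [0.5181, -0.1678, 0.0456]
orientation: [-0.053, 0.901, -0.414, -0.12]
wrist_force: [-5.0, 3.7, 0.8]
finger_gap: 0.0158
grip_force: 68.6
```

```bash
python3 seq.py -34,23,7 -34,22.8,0 -33,22.8,7 -33,22.8,0; python3 -c "
from h import *
f=env.get_state()['wrist_force'];print(f@[-.651,.759,0])
d=env.read_camera('wrist');cv2.imwrite('pics/w8.png',cv2.resize(d['frame'][100:300,210:450],None,fx=2.8,fy=2.8,interpolation=cv2.INTER_CUBIC))"
```

```text
F -30.78 1.05 22.26 th 15.05 yaw 130.58 f [-5.   3.7  0.8] gap 0.0157834683129752 grip 68.59257817268372 q6 [ 0.09 -2.8 ] v 0.051
-34,23,7 [0.0029, -0.002, 0.0083, 0.0006, 0.0224, -0.0]
-34,22.8,0 [0.0017, -0.0021, 0.019, 0.0006, 0.0418, 0.0]
-33,22.8,7 [0.001, -0.002, 0.0093, 0.0006, 0.0224, -0.0]
-33,22.8,0 [-0.0002, -0.0021, 0.0195, 0.0006, 0.0418, 0.0]
6.092564471742744
```

View pics/w8.png

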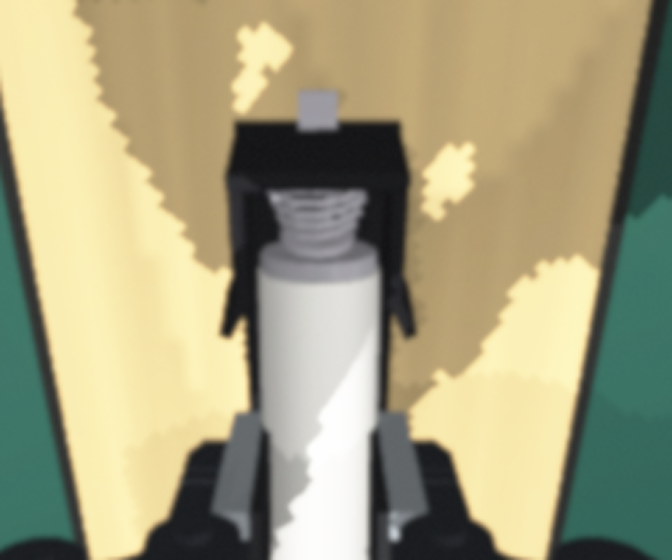

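The flat end sits centred between the cheeks at (318,262) and presses the spring about 9 mm (6.1 N). Now I tip it level.

Request:
carry_out:
  increments:
    - [[0.0005, 0, 0.004, 0, 0.011, 0], [0, 0, 0.0083, 0, 0.0224, 0], [0, 0, 0.0135, 0, 0.032, 0], [-0.001, 0, 0.0187, 0, 0.0418, 0], [-0.001, 0, 0.0187, 0, 0.0418, 0]]

```text
clock: 11.55
tcp_pos: [0.516, -0.1655, 0.0357]
orientation: [0.001, 0.909, -0.418, -0.001]
wrist_force: [-3.8, 4.3, -1.7]
finger_gap: 0.0158
grip_force: 68.6
```

```bash
python3 avg.py; python3 seq.py -32.5,22.8,0 -24.5,22.8,0
```

```text
F -32.53 1.11 22.26 th 0.09 yaw 130.63 f [-3.8  4.3 -1.7] gap 0.01580349699813717 grip 68.63454937934875 q6 [-0.   -2.74] v 0.036
F -33.03 1.11 22.31 th 0.1 yaw 130.61 f [-3.2  4.4 -1.9] gap 0.01614372407824866 grip 68.63040804862976 q6 [-0.   -2.74] v 0.021
F -33.32 1.09 22.29 th 0.1 yaw 130.6 f [-4.   4.1 -0.6] gap 0.0157527332709532 grip 68.65251660346985 q6 [-0.   -2.74] v 0.01
F -33.44 1.09 22.23 th 0.11 yaw 130.6 f [-3.6  4.2 -0.3] gap 0.01581834646024181 grip 68.67186427116394 q6 [-0.   -2.74] v 0.007
F -33.56 1.08 22.22 th 0.11 yaw 130.59 f [-5.2  4.6 -1.4] gap 0.01581023210658006 grip 68.68443846702576 q6 [-0.   -2.74] v 0.003
-32.5,22.8,0 [-0.0022, -0.0021, -0.001, 0.0005, 0.0003, -0.0]
-24.5,22.8,0 [-0.0182, -0.0021, -0.001, 0.0005, 0.0003, -0.0]
```

```bash
cat > cellm.py <<'E'
from h import *
def cellm(d):
    f=d['frame'];K=d['intrinsics'];T=d['T_tool_cam'];Z=d['z_map'];v,u=np.mgrid[0:400,0:640]
    P=np.stack([(u-K[0,2])/K[0,0]*Z,(v-K[1,2])/K[1,1]*Z,Z],-1)@T[:3,:3].T+T[:3,3]
    q=P[(Z>0)&(abs(P[...,1])<.0025)]*1000; q=q[(q[:,2]<30)&(q[:,2]>-5)]
    for x in range(-55,72,3):
        k=q[abs(q[:,0]-x)<1.5]
        if len(k)>2: print((x,round(float(np.median(k[:,2])),1),len(k)),end=' ')
if __name__=='__main__':
    d=env.read_camera('wrist');cellm(d)
    f=d['frame'];cv2.imwrite('pics/w9.png',cv2.resize(f[120:400,210:450],None,fx=2.1,fy=2.1,interpolation=cv2.INTER_CUBIC))
E
python3 cellm.py
```

```text
(-37, 11.1, 124) (-34, 1.4, 88) (-31, 1.4, 68) (-25, 4.4, 44) (-22, 4.2, 49) (-19, 4.4, 62) (-16, 4.3, 62) (-13, 4.4, 64) (-10, 4.4, 64) (-7, 4.3, 60) (-4, 4.4, 72) (-1, 4.4, 64) (2, 4.1, 64) (5, 4.3, 68) (8, 4.2, 70) (11, 4.3, 67) (14, 4.3, 74) (17, 4.3, 80) (20, 4.3, 75) (23, 4.4, 79) (26, 4.3, 81) (29, 4.3, 83) (32, 4.4, 83) (35, 4.6, 85) (38, 5.3, 111) (41, 10.2, 97) (44, 9.0, 78) (47, 7.4, 79) (50, 5.6, 68) (53, 14.2, 149) (56, 22.9, 66) (59, 26.5, 81) (62, 26.7, 75) (65, 26.6, 67) (68, 26.7, 77) (71, 26.7, 77)
```

View pics/w9.png

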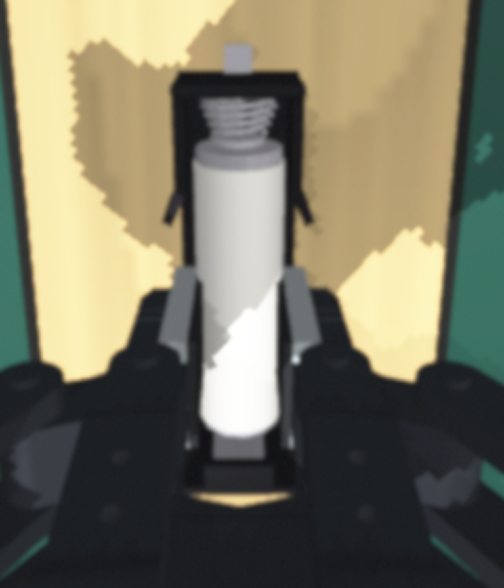

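The cell is level and clear of the lip: its edge is at crop (238,440), just below the cell's end at v≈430. By relative depth it lies about 1 mm above the floor, so I lower it gently.

Request:
carry_out:
  increments:
    - [[0, 0, 0.0012, 0, 0, 0], [0, 0, 0.0024, 0, 0, 0], [0, 0, 0.0024, 0, 0, 0]]

```text
clock: 12.18
tcp_pos: [0.5172, -0.1667, 0.035]
orientation: [0.001, 0.908, -0.418, -0.001]
wrist_force: [-5.5, 5.5, 1.6]
finger_gap: 0.0159
grip_force: 69.0
```

```bash
python3 avg.py; python3 -c "
from cellm import *
cellm(env.read_camera('wrist'))"
```

```text
F -34.2 1.03 21.52 th 0.06 yaw 130.58 f [-5.5  5.5  1.6] gap 0.015889743194054784 grip 68.9722216129303 q6 [-0.   -2.74] v 0.001
F -34.16 1.04 21.52 th 0.06 yaw 130.58 f [-5.   5.4  2.4] gap 0.015570034124111684 grip 68.9717710018158 q6 [-0.   -2.74] v 0.002
F -34.16 1.06 21.51 th 0.06 yaw 130.58 f [-4.4  4.7  2. ] gap 0.01561818124898768 grip 68.97169589996338 q6 [-0.   -2.74] v 0.002
F -34.2 1.07 21.51 th 0.06 yaw 130.57 f [-4.2  3.4  1.7] gap 0.015758955155957433 grip 68.97199273109436 q6 [-0.   -2.74] v 0.001
(-40, 0.7, 16) (-37, 11.4, 179) (-34, 0.3, 62) (-31, 0.8, 59) (-25, 4.8, 37) (-22, 4.3, 60) (-19, 4.4, 54) (-16, 4.4, 63) (-13, 4.4, 63) (-10, 4.4, 67) (-7, 4.4, 60) (-4, 4.3, 65) (-1, 4.3, 69) (2, 4.3, 65) (5, 4.4, 63) (8, 4.3, 73) (11, 4.2, 65) (14, 4.2, 76) (17, 4.0, 80) (20, 4.2, 73) (23, 4.0, 80) (26, 4.2, 82) (29, 4.1, 77) (32, 4.0, 86) (35, 4.1, 86) (38, 5.2, 114) (41, 9.4, 88) (44, 8.0, 75) (47, 6.6, 73) (50, 4.9, 86) (53, 19.2, 141) (56, 22.5, 71) (59, 25.7, 83) (62, 25.9, 72) (65, 25.9, 72) (68, 26.1, 76) (71, 26.1, 76)
```

The cell now touches the floor (about +2 N up), with its top about 4 mm below the lip's top. I let it slide forward under the lip to the contact plate.

Request:
carry_out:
  increments:
    - [[-0.004, 0, 0, 0, 0, 0], [-0.008, 0, 0, 0, 0, 0], [-0.012, 0, 0, 0, 0, 0], [-0.015, 0, 0, 0, 0, 0], [-0.015, 0, 0, 0, 0, 0]]

```text
clock: 13.05
tcp_pos: [0.5134, -0.1622, 0.0351]
orientation: [0.002, 0.908, -0.418, 0.0]
wrist_force: [-4.2, 1.9, -0.1]
finger_gap: 0.0161
grip_force: 68.8
```

```bash
python3 avg.py; python3 -c "
from cellm import *
cellm(env.read_camera('wrist'))"
```

```text
F -28.32 0.92 21.83 th -0.12 yaw 130.55 f [-4.2  1.9 -0.1] gap 0.016092352826297222 grip 68.78109097480774 q6 [-0.   -2.73] v 0.004
F -28.44 0.88 21.86 th -0.13 yaw 130.55 f [-3.1  1.9 -0.3] gap 0.015676103560928866 grip 68.77437114715576 q6 [-0.   -2.73] v 0.003
F -28.45 0.86 21.83 th -0.13 yaw 130.55 f [-4.6  1.7 -0.7] gap 0.0158479197865454 grip 68.77090573310852 q6 [-0.   -2.73] v 0.002
F -28.5 0.81 21.87 th -0.13 yaw 130.55 f [-4.3  1.5 -0.4] gap 0.01575438362160161 grip 68.7665605545044 q6 [-0.   -2.73] v 0.002
(-55, 25.9, 16) (-34, 0.5, 18) (-31, 0.7, 77) (-28, 0.5, 65) (-25, 2.5, 92) (-22, 4.3, 59) (-19, 4.4, 59) (-16, 4.4, 60) (-13, 4.3, 60) (-10, 4.2, 67) (-7, 4.4, 68) (-4, 4.4, 63) (-1, 4.3, 64) (2, 4.3, 70) (5, 4.4, 66) (8, 4.4, 70) (11, 4.2, 69) (14, 4.3, 71) (17, 4.3, 81) (20, 4.2, 76) (23, 4.4, 80) (26, 4.3, 81) (29, 4.3, 78) (32, 4.1, 83) (35, 4.4, 88) (38, 5.3, 108) (41, 12.9, 119) (44, 17.3, 78) (47, 9.7, 75) (50, 9.3, 85) (53, 6.4, 49) (56, 5.3, 100) (59, 21.8, 119) (62, 22.5, 77) (65, 26.2, 78) (68, 26.5, 75) (71, 26.2, 77)
```

Request:
carry_out:
  increments:
    - [[-0.004, 0.0008, 0, 0, 0, 0], [-0.007, 0.0008, 0, 0, 0, 0], [-0.007, 0.0008, 0, 0, 0, 0], [-0.007, 0.0008, 0, 0, 0, 0]]

```text
clock: 13.8
tcp_pos: [0.5121, -0.1602, 0.0355]
orientation: [0.002, 0.908, -0.418, 0.002]
wrist_force: [0.3, -1.6, -2.1]
finger_gap: 0.0162
grip_force: 68.6
```

```bash
python3 seq.py; python3 -c "
from cellm import *
cellm(env.read_camera('wrist'))"
```

```text
F -25.99 0.7 22.28 th -0.24 yaw 130.56 f [ 0.3 -1.6 -2.1] gap 0.01617181350096413 grip 68.55275273323059 q6 [-0.   -2.73] v 0.001
(-55, 26.5, 37) (-52, 26.0, 20) (-31, 0.7, 24) (-28, 0.6, 61) (-25, 0.9, 80) (-22, 3.7, 94) (-19, 4.3, 56) (-16, 4.5, 61) (-13, 4.4, 67) (-10, 4.4, 64) (-7, 4.3, 60) (-4, 4.3, 69) (-1, 4.4, 60) (2, 4.3, 71) (5, 4.3, 67) (8, 4.3, 70) (11, 4.4, 63) (14, 4.4, 80) (17, 4.2, 80) (20, 4.3, 77) (23, 4.4, 77) (26, 4.3, 80) (29, 4.6, 83) (32, 4.4, 81) (35, 4.4, 88) (38, 5.5, 112) (41, 13.3, 119) (44, 13.8, 72) (47, 19.0, 75) (50, 20.6, 83) (53, 22.3, 90) (56, 6.1, 48) (59, 6.1, 130) (62, 23.0, 76) (65, 23.3, 77) (68, 26.8, 74) (71, 26.9, 77)
```

The axial force has reversed, so the button is on the contact plate, about 4.5–5 mm under the lip. Now I release it.

Request:
carry_out:
  increments:
    - [[0, 0, 0, 0, 0, 0], [0, 0, 0, 0, 0, 0], [0, 0, 0, 0, 0, 0], [0, 0, 0, 0, 0, 0]]
  jaw: 0.35

```text
clock: 14.35
tcp_pos: [0.5114, -0.1597, 0.0354]
orientation: [0.002, 0.908, -0.418, 0.001]
wrist_force: [0.3, 0.7, -0.0]
finger_gap: 0.0556
grip_force: 0.0
```

Request:
carry_out:
  increments:
    - [[0, 0, -0.03, 0, 0, 0], [0, 0, -0.1, 0, 0, 0], [0, 0, -0.2, 0, 0, 0], [0, 0, -0.26, 0, 0, 0], [0, 0, -0.26, 0, 0, 0]]

```text
clock: 14.98
tcp_pos: [0.5132, -0.1602, 0.1692]
orientation: [0.002, 0.908, -0.418, 0.004]
wrist_force: [-0.3, -0.9, -0.3]
finger_gap: 0.0555
grip_force: 0.0
```

```bash
python3 - <<'E'
from seq import *
now()
s=env.get_state();d=env.read_camera('wrist')
f=d['frame'];cv2.imwrite('pics/w10.png',cv2.resize(f[100:330,220:440],None,fx=2.6,fy=2.6,interpolation=cv2.INTER_CUBIC))
a=np.radians(A);ex=np.array([np.cos(a),np.sin(a)]);ey=np.array([-ex[1],ex[0]])
v,u=np.mgrid[0:400,0:640];K=d['intrinsics'];T=d['T_tool_cam'];Z=d['z_map']
P=np.stack([(u-K[0,2])/K[0,0]*Z,(v-K[1,2])/K[1,1]*Z,Z],-1)@T[:3,:3].T+T[:3,3]
W=rot(s['orientation']).apply(P.reshape(-1,3))+s['tcp_pos']
L=np.c_[(W[:,:2]-C)@ex,(W[:,:2]-C)@ey,W[:,2]]*1000
L=L[(Z.ravel()>0)&(abs(L[:,1]-.4)<3)&(L[:,2]<45)]
for x in range(-48,50,3):
    k=L[abs(L[:,0]-x)<1.5]
    if len(k)>1: print((x,round(float(np.median(k[:,2])),1)),end=' ')
E
```

```text
F -26.78 -0.28 156.17 th -0.51 yaw 130.57 f [-0.3 -0.9 -0.3] gap 0.05547576776790059 grip 0.0 q6 [-0.   -2.73] v 0.065
(-48, 12.7) (-45, 29.8) (-42, 28.3) (-39, 15.0) (-36, 15.5) (-33, 16.0) (-30, 16.3) (-27, 24.6) (-24, 30.4) (-21, 31.3) (-18, 31.4) (-15, 31.5) (-12, 31.5) (-9, 31.6) (-6, 31.8) (-3, 31.1) (0, 31.7) (3, 31.1) (6, 31.5) (9, 31.6) (12, 31.3) (15, 31.2) (18, 31.4) (21, 31.3) (24, 31.6) (27, 31.3) (30, 31.5) (33, 31.6) (36, 31.8) (39, 34.6) (42, 34.8) (45, 34.5)
```

View pics/w10.png

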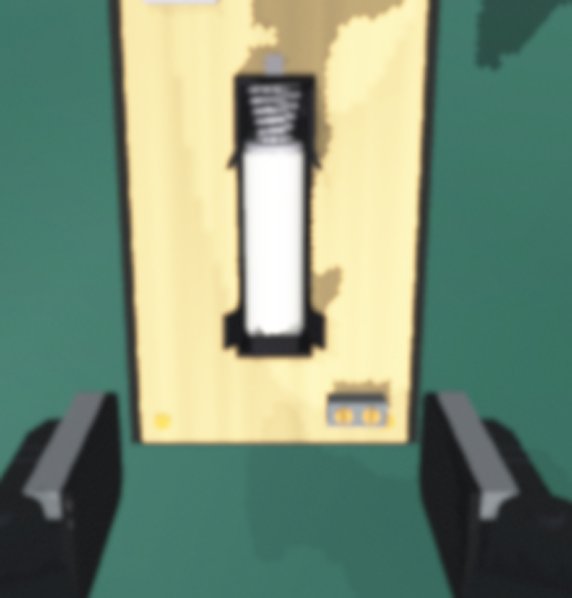

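The cell lies flat, its top uniformly at about 31.5 mm (32 mm expected). Its flat end rests on the spring at (273,143), about x = −25, and its button end is under the lip at (275,340). The gripper is clear, so I hand in.

```bash
python3 -c "
from workcell import env
print(env.hand_in())"
```

```text
the job is handed in; nothing more can be done
None
```

The larger white cell is loaded: it lies flat on the holder's floor with its flat end on the spring and its button end under the lip. The axial force showed the button reaching the contact plate, and the job was handed in at about 15 s.

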